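# Put the pistons back with their barrels

## Robot

A 6-joint arm with a two-finger parallel gripper is mounted at the origin on the work surface. World frame = base frame: x ahead of the robot, y to its left, z up, the work surface at z = 0. Lengths are in m, angles in rad, forces in N, time in s.
With the tool pointing down it reaches from about 0.35 to 0.85 m from the base axis. Payload 8.1 kg.
Tool frame: the origin (TCP) lies at the centre of the arm's flange, where the gripper is bolted on; the fingertips stand 173 mm ahead of it and the grasp point (between the pads) lies 155 mm ahead of it (bot.grip_point_offset is the distance from the TCP to the grasp point, in m); z points along the fingers, y is the direction in which the jaws open and shut (so a half turn about z gives the same grasp; the last joint's range is limited). The gripper opens to 85 mm and grips with 20 to 120 N. Pads are 22 mm wide; open, the fingers measure 114 mm over their backs; the gripper's body (76 mm by 85 mm) begins 54 mm behind the grasp point. The pads swing forward as they close: fully open they stand 13 mm farther back than shut.
Start: joints at [-1.299, 0.13, 1.488, -0, 1.523, -0.085], TCP at [0.21, -0.562, 0.405] pointing down, gripper open.
Joint ranges: [-2.96, 2.96], [-0.89, 2.26], [0.02, 2.5], [-1.34, 4.48], [0, 2.73], [-2.66, 2.66]. Speed limits (rad/s): [2.39, 2.39, 2.79, 3.14, 3.14, 3.14].

## Interface

Orientations are given as [roll, pitch, yaw] about the fixed x, y, z axes, in that order (R = Rz(yaw) Ry(pitch) Rx(roll)).
In Python, from station import telemetry, get_image, ticket, bot gives the robot as it stands.
- The arm moves only by the tool servo_tool, never from a script. Its arguments are lists of equal length, an entry for each row: "offset": the shift along the tool's x, y, z in units of 150 mm (1.0 is 150 mm), a list of three; "turn": the turn, a rotation vector about the tool's x, y, z in units of 45 degrees (1.0 is 45 degrees), a list of three. A call has 1 to 8 rows; each row shifts and turns the pose as measured when the row begins, along the tool's axes as they then stand; what a row does not reach is not made up. A row lasts 1/10 s, in which the tool goes at most 50 mm and 8.59 degrees, less where a joint would pass 70% of its speed; a pose out of reach is approached as far as the arm can. A call with a number of a shift or a turn outside -1 to 1 is refused whole. A call with a gripper value outside its range is refused whole. "gripper" is the gripper's target within -1 to 1 (shut at 1, half-way at 0, fully open at -1), set as the call begins (left out, the last holds). The fingers move at their own pace and stop on an object; the grip force is fixed at half the most. Time passes only in rows, so rows that do not move let the fingers close. It gives the time, the measured TCP pose, the force and the opening at its end, in the units of the state.
- telemetry.get_state(): the state, without advancing time (a new reading comes with each control period).
- get_image(name): name is "scene" or "side" or "wrist"; returns a dict with "color" (384x512x3 uint8, blue, green, red), "depth" (384x512 float32, m along the optical axis (not along the pixel's ray), 0 where there is no reading), "fx", "fy", "cx", "cy" (pixels), "distortion" ([k1, k2, p1, p2, k3] as OpenCV has them; the pictures are not rectified), "R" (3x3) and "t" (3): a world point X has camera coordinates R X + t. Camera axes: x right, y down, z forward; pixel columns grow to the right and rows downward; lengths in m; the calibration is good to about 2 mm. A picture is of the moment at which its call begins.
- ticket.hand_in(): hands the job in, once; it reports no verdict.
The state is a dict: "t": time; "joint_pos": joint angles; "qd": joint speeds; "tau": joint torques, N m; "tool_pos": TCP position; "ee_rot": TCP orientation; "wrist_force": force on the tool from outside, world axes, zero at the start; "wrist_torque": the same for the moment, N m; "gripper_width": finger opening in m.
Only numpy, scipy, OpenCV 4.12 (cv2) and the standard library are available. Lean on these libraries where they do the work, as an engineer would, in place of code of your own. Each camera call takes 0.05 s, during which the arm holds its last target. There are 200 camera calls.

## Task

Four stripped engines are being kitted on this bench and their pistons have been left among other parts. Stand each piston, crown up, on the floor of the empty front compartment of the parts tray that holds the cylinder barrel it fits: the smallest piston to the smallest barrel and bore, and so on up to the largest. Set the pistons down rather than dropping them, and leave the micrometer lying where it is.

Things in the scene. Friction and masses are not known exactly. Their poses are not given: they have to be found in the camera images.
- piston38_mid (a point): The smallest of the four bare aluminium pistons: a plain round drum of 38 mm diameter and 44 mm high with two dark ring lines just under its flat crown and a pin hole through its sides, standing crown up on the bench among other parts. The point is its centre, half-way up; its z axis points up out of the crown.
- piston48_mid (a point): The second smallest of the four bare aluminium pistons: a plain round drum of 48 mm diameter and 52 mm high with two dark ring lines just under its flat crown and a pin hole through its sides, standing crown up on the bench among other parts. The point is its centre, half-way up; its z axis points up out of the crown.
- piston58_mid (a point): The second largest of the four bare aluminium pistons: a plain round drum of 58 mm diameter and 58 mm high with two dark ring lines just under its flat crown and a pin hole through its sides, standing crown up on the bench among other parts. The point is its centre, half-way up; its z axis points up out of the crown.
- piston68_mid (a point): The largest of the four bare aluminium pistons: a plain round drum of 68 mm diameter and 64 mm high with two dark ring lines just under its flat crown and a pin hole through its sides, standing crown up on the bench among other parts. The point is its centre, half-way up; its z axis points up out of the crown.
- bay38 (a point): Empty front compartment of the fixed parts tray with the smallest finned barrel (80 mm square, 60 high, open bore 39; stands 116 mm beyond this point along x). The point: centre of the compartment's floor, 3 mm above the bench; z up, x along the tray towards the barrel, y across. Floor 96 (x) by 130 mm (y); walls all round 3 mm thick, 22 mm high over the floor.
- bay48 (a point): Empty front compartment of the fixed parts tray with the second smallest finned barrel (92 mm square, 66 high, open bore 49; stands 116 mm beyond this point along x). The point: centre of the compartment's floor, 3 mm above the bench; z up, x along the tray towards the barrel, y across. Floor 96 (x) by 130 mm (y); walls all round 3 mm thick, 22 mm high over the floor.
- bay58 (a point): Empty front compartment of the fixed parts tray with the second largest finned barrel (104 mm square, 74 high, open bore 59; stands 116 mm beyond this point along x). The point: centre of the compartment's floor, 3 mm above the bench; z up, x along the tray towards the barrel, y across. Floor 96 (x) by 130 mm (y); walls all round 3 mm thick, 22 mm high over the floor.
- bay68 (a point): Empty front compartment of the fixed parts tray with the largest finned barrel (118 mm square, 82 high, open bore 69; stands 116 mm beyond this point along x). The point: centre of the compartment's floor, 3 mm above the bench; z up, x along the tray towards the barrel, y across. Floor 96 (x) by 130 mm (y); walls all round 3 mm thick, 22 mm high over the floor.
- micrometer_mid (a point): A workshop micrometer, 130 mm long, 60 mm wide, 18 mm high, lying flat between the pistons: grey C-shaped frame and steel thimble. The point is near the middle of its length, 9 mm above the bench; x runs along the spindle.
There are look-alikes about, which are no part of the job. Leave any brown or purple look-alike of the part that bears piston38_mid alone. What is shaped like the part that bears piston68_mid but turquoise is not meant.

How it is judged:
At the end, for the whole second after the job is handed in: Each of the four pistons stands upright (within 0.1 rad) at rest on the floor of the front compartment of the tray with its own barrel: its centre at half its height above that floor within 4 mm, and wholly inside the compartment's walls (3 mm allowance) (x of piston38_mid in the frame of bay38 between -0.032 and 0.032 m and y of piston38_mid in the frame of bay38 between -0.049 and 0.049 m and z of piston38_mid in the frame of bay38 between 0.018 and 0.026 m and angle between each of piston38_mid, piston48_mid, piston58_mid, piston68_mid's own z axis and vertical below 0.1 rad and linear speed of each of piston38, piston48, piston58, piston68 below 0.02 m/s and x of piston48_mid in the frame of bay48 between -0.027 and 0.027 m and y of piston48_mid in the frame of bay48 between -0.044 and 0.044 m and z of piston48_mid in the frame of bay48 between 0.022 and 0.03 m and x of piston58_mid in the frame of bay58 between -0.022 and 0.022 m and y of piston58_mid in the frame of bay58 between -0.039 and 0.039 m and z of piston58_mid in the frame of bay58 between 0.025 and 0.033 m and x of piston68_mid in the frame of bay68 between -0.017 and 0.017 m and y of piston68_mid in the frame of bay68 between -0.034 and 0.034 m and z of piston68_mid in the frame of bay68 between 0.028 and 0.036 m); the robot touches nothing.
It fails at once if a piston is dropped or knocked flying: out of the fingers it moves faster than 0.7 m/s (a fall of about 25 mm) ((linear speed of piston38 above 0.7 m/s and contact force between the fingers and piston38 below 0.02 N) or (linear speed of piston48 above 0.7 m/s and contact force between the fingers and piston48 below 0.02 N) or (linear speed of piston58 above 0.7 m/s and contact force between the fingers and piston58 below 0.02 N) or (linear speed of piston68 above 0.7 m/s and contact force between the fingers and piston68 below 0.02 N)).
It fails at once if the micrometer is moved more than 20 mm from where it lay (distance of micrometer_mid from where it was at the start of the episode above 0.02 m).
It also fails if it takes over 109 s, if anything falls off the work surface, if the arm or the gripper's body presses on something with over 40 N, if the wrist force passes 120 N, or if a joint passes its speed limit or range.

## Working session

There is one attempt and no reset: what is moved stays moved. The work goes in short steps, Python scripts to look and compute and a tool call to move; the robot and the scene stay as the last step left them, time stands still between calls to the robot, and variables do not carry over. Pictures are saved under pics/ and viewed, about 12 in all and at most 16, crops included, and the job is handed in when it is done.

Besides the shell and the picture viewer there is one more tool, called after "Call:" by a JSON object that holds its "method" and its "body". servo_tool: Moves the arm, as the interface text tells. Shifts and turns lie within -1 to 1; 1 stands for 150 mm of shift or 45 degrees of turn. Its arguments: {"type":"object","properties":{"offset":{"type":"array","items":{"type":"array","items":{"type":"number"}}},"turn":{"type":"array","items":{"type":"array","items":{"type":"number"}}},"gripper":{"type":"number"}},"required":["offset","turn"]}

```bash
mkdir -p pics; ls; cat > h.py <<'E'
import numpy as np, cv2
from station import telemetry, get_image, ticket, bot
def cloud(im):
    h,w=im["depth"].shape
    u,v=np.meshgrid(np.arange(w),np.arange(h))
    K=np.array([[im["fx"],0,im["cx"]],[0,im["fy"],im["cy"]],[0,0,1]])
    p=cv2.undistortPoints(np.stack([u,v],-1).reshape(-1,1,2).astype(np.float64),K,np.array(im["distortion"])).reshape(h,w,2)
    z=im["depth"][...,None].astype(float)
    c=np.concatenate([p*z,z],-1)
    W=(c-np.array(im["t"]))@np.array(im["R"])
    W[im["depth"]==0]=np.nan
    return W
E
python3 - <<'E'
from h import *
s=telemetry.get_state(); print(s)
for n in ("scene","side","wrist"):
    im=get_image(n); cv2.imwrite(f"pics/{n}0.png",im["color"]); np.save(f"{n}0.npy",cloud(im)); print(n,np.array(im["R"]).round(3).tolist(),im["t"])
E
```

```text
pics
{'t': 0.0, 'joint_pos': array([-1.29941043e+00,  1.31143394e-01,  1.48931108e+00,  1.14056520e-05,
        1.52300234e+00, -8.54258237e-02]), 'qd': array([-0.00125433, -0.00179663,  0.00020118, -0.00016008,  0.00126087,
        0.00108845]), 'tau': array([ 2.15797292e-03, -5.69398391e+01, -5.00543332e+01,  8.89179751e-05,
        1.47005136e-02, -5.29179329e-05]), 'tool_pos': array([ 0.20951684, -0.56197325,  0.40363729]), 'ee_rot': array([-3.13973626e+00, -1.70403886e-04,  3.56811002e-01]), 'wrist_force': array([-0.53037324,  0.20853554, -0.27473828]), 'wrist_torque': array([-0.00466155, -0.06257287, -0.02090429]), 'gripper_width': 0.08548145986894375}
scene [[0.745, 0.667, -0.003], [0.348, -0.393, -0.851], [-0.569, 0.633, -0.525]] [-0.32772458 -0.11908358  1.29870987]
side [[0.858, -0.513, -0.022], [-0.305, -0.475, -0.826], [0.414, 0.715, -0.564]] [-0.41280708  0.17024663  1.33082395]
wrist [[0.35, -0.937, -0.001], [-0.904, -0.338, 0.261], [-0.245, -0.091, -0.965]] [-0.5984411  -0.03507589  0.37748095]
```

View pics/scene0.png

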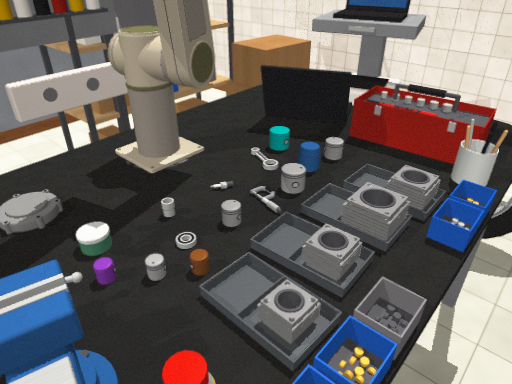

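View pics/side0.png

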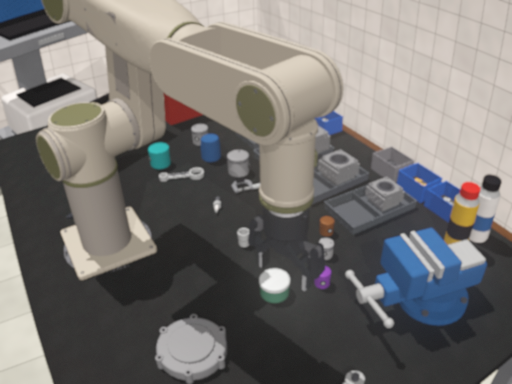

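The scene image shows grey drums at (168,207), (155,267), (231,213), (293,178) and (334,148). Look-alikes are purple (105,270), brown (200,262), turquoise (279,138) and blue (309,156). The micrometer is at (265,199), and the trays run from (270,305) to (395,190). I'll measure them all next.

```bash
python3 - <<'E'
from h import *
W=np.load("scene0.npy"); c=cv2.imread("pics/scene0.png")
for n,(u,v) in dict(a=(168,203),b=(155,260),c=(231,206),d=(293,170),e=(334,142),turq=(279,131),blue=(309,148),pur=(105,263),brn=(200,255)).items():
    z0=np.nanmedian(W[v-1:v+2,u-1:u+2,2])
    p0=W[v,u]
    m=(np.abs(W[...,2]-z0)<.004)&(np.hypot(W[...,0]-p0[0],W[...,1]-p0[1])<.06)
    _,lab=cv2.connectedComponents(m.astype(np.uint8)); m=lab==lab[v,u]
    P=W[m][:,:2].astype(np.float32)
    (cx,cy),r=cv2.minEnclosingCircle(P)
    print(n,"h %.4f"%z0,"c %.4f %.4f d %.4f n %d"%(cx,cy,2*r,len(P)),"mean",P.mean(0).round(4),c[v,u])
# top-down map for trays
x0,x1,y0,y1=.1,1.0,-.9,.7;s=500
H=np.zeros((int((x1-x0)*s),int((y1-y0)*s),3),np.uint8)
f=np.isfinite(W[...,2])&(W[...,2]>-.02)&(W[...,2]<.2)
Q=W[f];C=c[f]
o=np.argsort(Q[:,2]);Q=Q[o];C=C[o]
i=((x1-Q[:,0])*s).astype(int);j=((y1-Q[:,1])*s).astype(int)
k=(i>=0)&(i<H.shape[0])&(j>=0)&(j<H.shape[1]);H[i[k],j[k]]=C[k]
H=cv2.dilate(H,np.ones((2,2)))
for a in range(1,10):cv2.putText(H,"%.1f"%(a/10),(0,int((x1-a/10)*s)),0,.4,(0,255,255))
for b in range(-8,7):cv2.putText(H,"%.1f"%(b/10),(int((y1-b/10)*s),445),0,.35,(0,255,255))
cv2.imwrite("pics/top.png",H)
E
```

```text
a h 0.0411 c 0.3215 -0.2013 d 0.0327 n 57 mean [ 0.3219 -0.2031] [209 214 214]
b h 0.0442 c 0.4784 -0.3546 d 0.0391 n 196 mean [ 0.48   -0.3547] [204 207 209]
c h 0.0530 c 0.4638 -0.1176 d 0.0473 n 172 mean [ 0.4653 -0.119 ] [183 184 188]
d h 0.0653 c 0.4801 0.1134 d 0.0692 n 232 mean [0.4821 0.1114] [179 183 186]
e h 0.0595 c 0.4584 0.3591 d 0.0637 n 113 mean [0.4633 0.3579] [184 186 188]
turq h 0.0655 c 0.2800 0.2996 d 0.0709 n 135 mean [0.283  0.2969] [191 197   0]
blue h 0.0777 c 0.4457 0.2419 d 0.0635 n 147 mean [0.4471 0.24  ] [174 105  49]
pur h 0.0436 c 0.4082 -0.4312 d 0.0375 n 182 mean [ 0.4105 -0.432 ] [210  71 164]
brn h 0.0442 c 0.5348 -0.2825 d 0.0379 n 178 mean [ 0.5359 -0.2837] [ 43  90 158]
```

View pics/top.png

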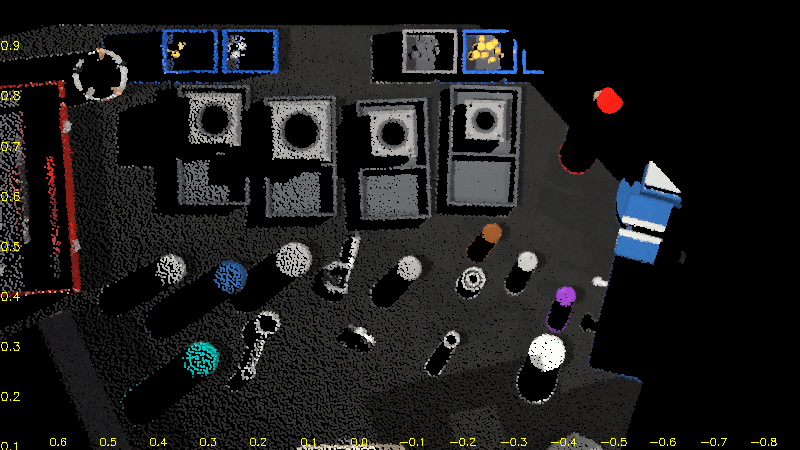

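```bash
python3 - <<'E'
from h import *
W=np.load("scene0.npy"); Q=W[np.isfinite(W[...,2])]
for n,y in dict(t1=-.268,t2=-.075,t3=.115,t4=.27).items():
    B=Q[(np.abs(Q[:,1]-y)<.08)&(Q[:,0]>.66)&(Q[:,0]<.82)&(Q[:,2]>.045)&(Q[:,2]<.1)]
    h=np.histogram(B[:,2],np.arange(.045,.1,.001)); top=h[1][-1-np.argmax(h[0][::-1]>15)]
    T=B[B[:,2]>top-.006]; (c,sz,a)=cv2.minAreaRect(T[:,:2].astype(np.float32))
    Wl=Q[(np.abs(Q[:,1]-y)<.1)&(Q[:,0]>.53)&(Q[:,0]<.86)&(np.abs(Q[:,2]-.0245)<.004)]
    # front/side wall points only (in neighbourhood)
    r=cv2.minAreaRect(Wl[:,:2].astype(np.float32))
    F=Q[(np.abs(Q[:,1]-y)<.09)&(Q[:,0]>.53)&(Q[:,0]<.68)&(np.abs(Q[:,2]-.003)<.002)]
    print(n,"top %.3f"%top,"barrel",np.round(c,4),np.round(sz,4),round(a,1),"| walls",np.round(r[0],4),np.round(r[1],4),round(r[2],1),len(Wl))
E
```

```text
t1 top 0.064 barrel [ 0.759  -0.2688] [0.0746 0.0741] 87.5 | walls [ 0.6961 -0.2623] [0.1869 0.3272] 89.9 1592
t2 top 0.071 barrel [ 0.7324 -0.084 ] [0.0842 0.086 ] 2.3 | walls [ 0.7108 -0.0882] [0.1581 0.303 ] 87.3 938
t3 top 0.087 barrel [0.7386 0.1011] [0.1079 0.111 ] 0.8 | walls [0.7127 0.1198] [0.1883 0.2907] 89.5 746
t4 top 0.079 barrel [0.7613 0.2734] [0.0995 0.0935] 88.8 | walls [0.7264 0.2683] [0.2704 0.1984] 0.9 382
```

```bash
python3 - <<'E'
from h import *
W=np.load("scene0.npy"); Q=W[np.isfinite(W[...,2])]
for n,bx,by,yaw in [("38",.643,-.2637,-2.5),("48",.6165,-.0887,2.3),("68",.6226,.0995,.8),("58",.6453,.2758,-1.2)]:
    a=np.radians(yaw);R=np.array([[np.cos(a),-np.sin(a)],[np.sin(a),np.cos(a)]])
    L=(Q[:,:2]-[bx,by])@R
    w=(np.abs(Q[:,2]-.0245)<.003)
    f=L[w&(np.abs(L[:,1])<.05)&(np.abs(L[:,0]+.05)<.02)]
    m=L[w&(np.abs(L[:,1])<.05)&(np.abs(L[:,0]-.05)<.02)]
    l=L[w&(np.abs(L[:,0])<.04)&(np.abs(L[:,1]-.066)<.02)]
    r=L[w&(np.abs(L[:,0])<.04)&(np.abs(L[:,1]+.066)<.02)]
    def d(p,i):
        if len(p)<6: return None
        med=np.median(p[:,i]);k=np.abs(p[:,i]-med)<.005
        return round(med,4),len(p),round(np.degrees(np.polyfit(p[k,1-i],p[k,i],1)[0]),1)
    print(n,"front",d(f,0),"mid",d(m,0),"left",d(l,1),"right",d(r,1))
E
```

```text
38 front (np.float64(-0.0498), 126, np.float64(-0.3)) mid (np.float64(0.0497), 102, np.float64(-0.5)) left (np.float64(0.0652), 103, np.float64(0.5)) right (np.float64(-0.0688), 83, np.float64(-0.8))
48 front (np.float64(-0.05), 81, np.float64(0.1)) mid (np.float64(0.0488), 43, np.float64(-1.0)) left (np.float64(0.0655), 75, np.float64(0.4)) right (np.float64(-0.0685), 59, np.float64(0.1))
68 front (np.float64(-0.0507), 50, np.float64(0.5)) mid None left (np.float64(0.0664), 48, np.float64(0.5)) right (np.float64(-0.0686), 49, np.float64(-0.2))
58 front (np.float64(-0.0502), 39, np.float64(-1.3)) mid None left (np.float64(0.065), 49, np.float64(2.2)) right (np.float64(-0.0699), 23, np.float64(4.6))
```

Which part is which:
- **38 mm piston:** (155,267), at (.479,-.355). The 33 mm hollow bush at (168,207), the purple drum and the brown drum don't fit the description.
- **48 mm piston:** (231,213).
- **68 mm piston:** (293,178). The turquoise one isn't meant.
- **58 mm piston:** (334,148). The blue one is 78 mm high, so it isn't a match.

From barrel heights, the bays in order of y from -.27 upward are 38, 48, 68 and 58. I'll confirm the drums in one enlarged crop and work out the first move.

```bash
cat > go.py <<'E'
import sys
from h import *
from scipy.spatial.transform import Rotation as Ro
B=dict(p38=(.479,-.3547),p48=(.4643,-.118),p58=(.461,.3585),p68=(.481,.1125),b38=(.643,-.265),b48=(.616,-.090),b68=(.6225,.0985),b58=(.645,.274))
def go(n,z,yaw=.357):
    s=telemetry.get_state(); R=Ro.from_euler("xyz",s["ee_rot"])
    d=R.inv().apply(np.array([*B[n],z])-s["tool_pos"])
    r=(R.inv()*Ro.from_euler("xyz",[np.pi,0,yaw])).as_rotvec()
    print("t %.1f"%s["t"],n,z,"offset units total",(d/.15).round(3),"turn",(r/(np.pi/4)).round(3),"F",s["wrist_force"].round(1))
if __name__=="__main__":
    for a in sys.argv[1:]:
        n,z=a.split(":");go(n,float(z))
E
python3 go.py p38:.30; python3 - <<'E'
import cv2
a=cv2.imread("pics/scene0.png")[125:290,85:350]
cv2.imwrite("pics/crop.png",cv2.resize(a,None,fx=3,fy=3,interpolation=cv2.INTER_CUBIC))
E
```

```text
t 0.1 p38 0.3 offset units total [ 2.166 -0.667  0.694] turn [-0.002 -0.    -0.   ] F [0.2 0.2 0.5]
```

View pics/crop.png

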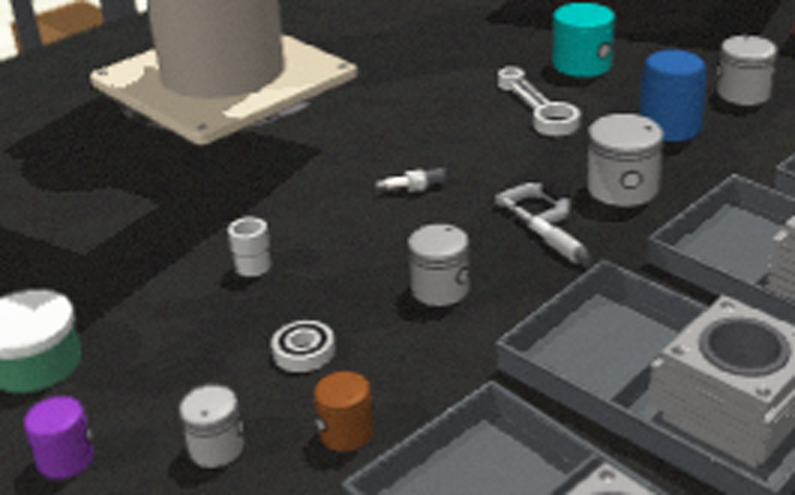

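The crop confirms it. The bare-metal drums with ring lines and pin holes are at crop (212,425), (440,265), (625,160) and (747,70). The hollow bush at (250,245) isn't a piston.

Call:
{"method": "servo_tool", "body": {"offset": [[0.27,-0.083,0.087],[0.27,-0.083,0.087],[0.27,-0.083,0.087],[0.27,-0.083,0.087],[0.27,-0.083,0.087],[0.27,-0.083,0.087],[0.27,-0.083,0.087],[0.27,-0.083,0.087]], "turn": [[0,0,0],[0,0,0],[0,0,0],[0,0,0],[0,0,0],[0,0,0],[0,0,0],[0,0,0]], "gripper": -1}}

```text
t: 0.95
tool_pos: [0.483, -0.3527, 0.2955]
ee_rot: [3.14, 0.002, 0.346]
wrist_force: [0.4, -0.7, 1.0]
gripper_width: 0.0854
```

```bash
python3 go.py p38:.26
```

```text
t 0.9 p38 0.26 offset units total [-0.029  0.003  0.237] turn [ 0.002  0.003 -0.014] F [ 0.4 -0.7  1. ]
```

```bash
cat > wr.py <<'E'
import sys
from h import *
# circle centre of piston crown from wrist depth: args x y h
def crown(x,y,h,cam="wrist"):
    im=get_image(cam);W=cloud(im)
    m=(np.abs(W[...,2]-h)<.005)&(np.hypot(W[...,0]-x,W[...,1]-y)<.06)
    n,lab,st,_=cv2.connectedComponentsWithStats(m.astype(np.uint8))
    if n<2: print("none");return
    P=W[lab==1+np.argmax(st[1:,4])]
    (cx,cy),r=cv2.minEnclosingCircle(P[:,:2].astype(np.float32))
    print("crown %.4f %.4f d %.4f h %.4f n %d"%(cx,cy,2*r,np.median(P[:,2]),len(P)))
    cv2.imwrite("pics/last.png",im["color"])
if __name__=="__main__": crown(*map(float,sys.argv[1:4]),*(sys.argv[4:]))
E
python3 wr.py .479 -.355 .044
```

```text
crown 0.4765 -0.3540 d 0.0385 h 0.0436 n 1501
```

View pics/last.png

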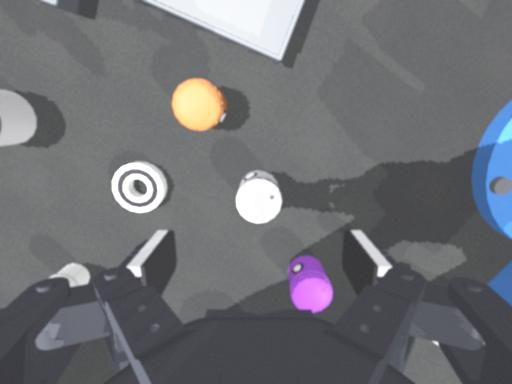

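The wrist view shows the 38 mm piston at (258,195), clear between the fingers. Brown is at (198,104) and purple at (312,285). I'll go down to it.

```bash
sed -i 's/p38=(.479,-.3547)/p38=(.4773,-.3542)/' go.py; python3 go.py p38:.179
```

```text
t 1.0 p38 0.179 offset units total [-0.073  0.02   0.758] turn [-0.004  0.    -0.01 ] F [-0.6  4.4 -1.7]
```

Call:
{"method": "servo_tool", "body": {"offset": [[-0.035,0.01,0.1],[-0.035,0.01,0.12],[0,0,0.12],[0,0,0.12],[0,0,0.12],[0,0,0.1],[0,0,0.05],[0,0,0]], "turn": [[0,0,0],[0,0,0],[0,0,0],[0,0,0],[0,0,0],[0,0,0],[0,0,0],[0,0,0]]}}

```text
t: 1.8
tool_pos: [0.4796, -0.3495, 0.1757]
ee_rot: [-3.134, 0.002, 0.357]
wrist_force: [0.0, 0.6, 0.7]
gripper_width: 0.0849
```

```bash
python3 go.py p38:.179
```

```text
t 1.8 p38 0.179 offset units total [-0.025  0.024 -0.022] turn [-0.01   0.003  0.   ] F [0.  0.6 0.7]
```

Call:
{"method": "servo_tool", "body": {"offset": [[-0.025,0.024,-0.015],[0,0,0],[0,0,0]], "turn": [[-0.01,0,0],[0,0,0],[0,0,0]]}}

```text
t: 2.1
tool_pos: [0.4778, -0.3554, 0.1801]
ee_rot: [3.138, 0.001, 0.357]
wrist_force: [0.5, -0.7, 0.6]
gripper_width: 0.0853
```

```bash
python3 go.py p38:.179
```

```text
t 2.1 p38 0.179 offset units total [-0.001 -0.009  0.007] turn [0.004 0.001 0.   ] F [ 0.5 -0.7  0.6]
```

Call:
{"method": "servo_tool", "body": {"offset": [[0,0,0],[0,0,0],[0,0,0],[0,0,0],[0,0,0],[0,0,0],[0,0,0],[0,0,0]], "turn": [[0,0,0],[0,0,0],[0,0,0],[0,0,0],[0,0,0],[0,0,0],[0,0,0],[0,0,0]], "gripper": 1}}

```text
t: 2.9
tool_pos: [0.4787, -0.3561, 0.1826]
ee_rot: [3.135, -0.001, 0.357]
wrist_force: [-0.5, -0.2, 2.1]
gripper_width: 0.0367
```

Call:
{"method": "servo_tool", "body": {"offset": [[0,0,0],[0,0,0],[0,0,0],[0,0,0]], "turn": [[0,0,0],[0,0,0],[0,0,0],[0,0,0]]}}

```text
t: 3.3
tool_pos: [0.4787, -0.3561, 0.1826]
ee_rot: [3.135, -0.001, 0.357]
wrist_force: [0.2, 0.4, 0.9]
gripper_width: 0.0368
```

```bash
python3 go.py p38:.26 
```

```text
t 3.3 p38 0.26 offset units total [-0.004 -0.012 -0.516] turn [ 0.009 -0.001  0.   ] F [0.2 0.4 0.9]
```

Call:
{"method": "servo_tool", "body": {"offset": [[0,0,-0.05],[0,0,-0.09],[0,0,-0.12],[0,0,-0.12],[0,0,-0.12],[0,0,-0.08],[0,0,0]], "turn": [[0,0,0],[0,0,0],[0,0,0],[0,0,0],[0,0,0],[0,0,0],[0,0,0]]}}

```text
t: 4.0
tool_pos: [0.4784, -0.3555, 0.2776]
ee_rot: [3.134, -0.001, 0.357]
wrist_force: [-0.4, 0.5, 0.0]
gripper_width: 0.0363
```

```bash
python3 go.py b38:.265 
```

```text
t 4.0 b38 0.265 offset units total [ 1.239 -0.182  0.084] turn [ 0.01  -0.002  0.   ] F [-0.4  0.5  0. ]
```

Call:
{"method": "servo_tool", "body": {"offset": [[0.1,-0.015,0],[0.18,-0.026,0],[0.2,-0.03,0.02],[0.2,-0.03,0.02],[0.2,-0.03,0.02],[0.2,-0.03,0.02],[0.14,-0.02,0],[0,0,0]], "turn": [[0,0,0],[0,0,0],[0,0,0],[0,0,0],[0,0,0],[0,0,0],[0,0,0],[0,0,0]]}}

```text
t: 4.8
tool_pos: [0.6487, -0.2575, 0.2575]
ee_rot: [3.141, 0.002, 0.355]
wrist_force: [-0.2, 0.7, -0.3]
gripper_width: 0.0366
```

```bash
python3 go.py b38:.20 
```

```text
t 4.8 b38 0.2 offset units total [-0.052  0.033  0.383] turn [ 0.001  0.003 -0.002] F [-0.2  0.7 -0.3]
```

Call:
{"method": "servo_tool", "body": {"offset": [[-0.025,0.015,0.05],[-0.025,0.015,0.08],[0,0,0.08],[0,0,0.08],[0,0,0.06],[0,0,0.03],[0,0,0],[0,0,0]], "turn": [[0,0,0],[0,0,0],[0,0,0],[0,0,0],[0,0,0],[0,0,0],[0,0,0],[0,0,0]]}}

```text
t: 5.6
tool_pos: [0.639, -0.2655, 0.1902]
ee_rot: [-3.137, 0.008, 0.352]
wrist_force: [-0.7, -0.3, 0.6]
gripper_width: 0.0367
```

```bash
python3 go.py b38:.187 
```

```text
t 5.6 b38 0.187 offset units total [0.026 0.006 0.021] turn [-0.006  0.011 -0.006] F [-0.7 -0.3  0.6]
```

Call:
{"method": "servo_tool", "body": {"offset": [[0.02,0.005,0.01],[0,0,0.01],[0,0,0],[0,0,0]], "turn": [[0.0,0.011,0],[0,0,0],[0,0,0],[0,0,0]]}}

```text
t: 6.0
tool_pos: [0.6434, -0.2655, 0.1893]
ee_rot: [-3.14, -0.004, 0.353]
wrist_force: [0.0, 1.2, -1.3]
gripper_width: 0.0367
```

```bash
python3 go.py b38:.186 
```

```text
t 6.0 b38 0.186 offset units total [-0.002 -0.004  0.022] turn [-0.003 -0.005 -0.005] F [ 0.   1.2 -1.3]
```

Call:
{"method": "servo_tool", "body": {"offset": [[0,0,0.015],[0,0,0.0],[0,0,0]], "turn": [[0,0,0],[0,0,0],[0,0,0]]}}

```text
t: 6.3
tool_pos: [0.6437, -0.2654, 0.1875]
ee_rot: [-3.14, -0.004, 0.353]
wrist_force: [-0.5, 0.7, -0.3]
gripper_width: 0.0365
```

```bash
python3 go.py b38:.186 
```

```text
t 6.3 b38 0.186 offset units total [-0.004 -0.004  0.01 ] turn [-0.002 -0.006 -0.005] F [-0.5  0.7 -0.3]
```

Call:
{"method": "servo_tool", "body": {"offset": [[0,0,0.012],[0,0,0.0],[0,0,0]], "turn": [[0,0,0],[0,0,0],[0,0,0]]}}

```text
t: 6.6
tool_pos: [0.6438, -0.2655, 0.1858]
ee_rot: [-3.141, -0.005, 0.353]
wrist_force: [-0.2, 0.5, -0.1]
gripper_width: 0.0369
```

Call:
{"method": "servo_tool", "body": {"offset": [[0,0,0],[0,0,0],[0,0,0],[0,0,0],[0,0,0],[0,0,0]], "turn": [[0,0,0],[0,0,0],[0,0,0],[0,0,0],[0,0,0],[0,0,0]], "gripper": -0.4}}

```text
t: 7.2
tool_pos: [0.6438, -0.2655, 0.1858]
ee_rot: [-3.141, -0.005, 0.353]
wrist_force: [-0.0, -0.2, 0.4]
gripper_width: 0.0599
```

Call:
{"method": "servo_tool", "body": {"offset": [[0,0,-0.05],[0,0,-0.1],[0,0,-0.12],[0,0,-0.15],[0,0,-0.15],[0,0,-0.15],[0,0,-0.05],[0,0,0]], "turn": [[0,0,0],[0,0,0],[0,0,0],[0,0,0],[0,0,0],[0,0,0],[0,0,0],[0,0,0]]}}

```text
t: 8.0
tool_pos: [0.6439, -0.2661, 0.3165]
ee_rot: [3.137, -0.01, 0.353]
wrist_force: [1.0, 0.3, -0.8]
gripper_width: 0.0598
```

```bash
python3 go.py p48:.28; python3 wr.py .643 -.265 .047 scene;  python3 wr.py .643 -.265 .047
```

```text
t 8.0 p48 0.28 offset units total [-0.785 -1.341  0.23 ] turn [ 0.006 -0.012 -0.005] F [ 1.   0.3 -0.8]
crown 0.6427 -0.2649 d 0.0396 h 0.0467 n 231
crown 0.6429 -0.2647 d 0.0384 h 0.0467 n 1322
```

The 38 mm piston stands at the centre of its bay. Next is the 48.

Call:
{"method": "servo_tool", "body": {"offset": [[-0.1,-0.17,0.02],[-0.1,-0.17,0.03],[-0.1,-0.17,0.03],[-0.1,-0.17,0.03],[-0.1,-0.17,0.03],[-0.1,-0.17,0.03],[-0.1,-0.17,0.03],[-0.08,-0.15,0.03]], "turn": [[0,-0.01,0],[0,0,0],[0,0,0],[0,0,0],[0,0,0],[0,0,0],[0,0,0],[0,0,0]], "gripper": -1}}

```text
t: 8.9
tool_pos: [0.4541, -0.1126, 0.2647]
ee_rot: [-3.131, 0.015, 0.351]
wrist_force: [0.3, -0.0, 0.3]
gripper_width: 0.0855
```

Call:
{"method": "servo_tool", "body": {"offset": [[0,0,0]], "turn": [[0,0,0]]}}

```text
t: 9.0
tool_pos: [0.4512, -0.1106, 0.2616]
ee_rot: [-3.126, 0.019, 0.352]
wrist_force: [-0.1, 0.5, 0.7]
gripper_width: 0.0855
```

```bash
python3 go.py p48:.183; python3 wr.py .464 -.118 .052
```

```text
t 9.0 p48 0.183 offset units total [0.075 0.085 0.522] turn [-0.019  0.025 -0.007] F [-0.1  0.5  0.7]
crown 0.4628 -0.1165 d 0.0486 h 0.0517 n 3705
```

Call:
{"method": "servo_tool", "body": {"offset": [[0.04,0.04,0.05],[0.025,0.035,0.1],[0,0,0.1],[0,0,0.1],[0,0,0.1],[0,0,0.03],[0,0,0],[0,0,0]], "turn": [[-0.019,0.025,0],[0,0,0],[0,0,0],[0,0,0],[0,0,0],[0,0,0],[0,0,0],[0,0,0]]}}

```text
t: 9.85
tool_pos: [0.4702, -0.1232, 0.1868]
ee_rot: [3.137, -0.003, 0.35]
wrist_force: [0.0, -0.1, 0.2]
gripper_width: 0.0854
```

```bash
sed -i 's/p48=(.4643,-.118)/p48=(.463,-.117)/' go.py; python3 go.py p48:.183
```

```text
t 9.8 p48 0.183 offset units total [-0.031 -0.056  0.025] turn [ 0.005 -0.004 -0.009] F [ 0.  -0.1  0.2]
```

Call:
{"method": "servo_tool", "body": {"offset": [[-0.026,-0.045,0.015],[0,0,0],[0,0,0]], "turn": [[0,0,0],[0,0,0],[0,0,0]]}}

```text
t: 10.15
tool_pos: [0.4648, -0.1183, 0.1861]
ee_rot: [3.136, -0.005, 0.35]
wrist_force: [-0.8, -0.4, 0.3]
gripper_width: 0.0855
```

```bash
python3 go.py p48:.183
```

```text
t 10.2 p48 0.183 offset units total [-0.008 -0.012  0.021] turn [ 0.008 -0.007 -0.009] F [-0.8 -0.4  0.3]
```

Call:
{"method": "servo_tool", "body": {"offset": [[-0.008,-0.012,0.012],[0,0,0]], "turn": [[0.008,-0.007,0],[0,0,0]]}}

```text
t: 10.35
tool_pos: [0.4631, -0.1168, 0.185]
ee_rot: [3.141, -0.0, 0.35]
wrist_force: [0.3, -0.0, -0.3]
gripper_width: 0.0855
```

Call:
{"method": "servo_tool", "body": {"offset": [[0,0,0],[0,0,0],[0,0,0],[0,0,0],[0,0,0],[0,0,0],[0,0,0],[0,0,0]], "turn": [[0,0,0],[0,0,0],[0,0,0],[0,0,0],[0,0,0],[0,0,0],[0,0,0],[0,0,0]], "gripper": 1}}

```text
t: 11.15
tool_pos: [0.4635, -0.117, 0.1856]
ee_rot: [3.141, -0.001, 0.35]
wrist_force: [-0.0, 0.8, 0.8]
gripper_width: 0.0471
```

Call:
{"method": "servo_tool", "body": {"offset": [[0,0,0],[0,0,0],[0,0,0]], "turn": [[0,0,0],[0,0,0],[0,0,0]]}}

```text
t: 11.45
tool_pos: [0.4635, -0.117, 0.1856]
ee_rot: [3.141, -0.001, 0.35]
wrist_force: [-0.1, 1.0, 0.2]
gripper_width: 0.0467
```

Call:
{"method": "servo_tool", "body": {"offset": [[0,0,-0.05],[0,0,-0.09],[0,0,-0.12],[0,0,-0.12],[0,0,-0.12],[0,0,-0.08],[0,0,0]], "turn": [[0,0,0],[0,0,0],[0,0,0],[0,0,0],[0,0,0],[0,0,0],[0,0,0]]}}

```text
t: 12.15
tool_pos: [0.4631, -0.1169, 0.2804]
ee_rot: [3.14, -0.002, 0.35]
wrist_force: [0.7, -0.1, -0.8]
gripper_width: 0.0467
```

```bash
python3 go.py b48:.265 
```

```text
t 12.2 b48 0.265 offset units total [1.019 0.181 0.105] turn [ 0.002 -0.002 -0.008] F [ 0.7 -0.1 -0.8]
```

Call:
{"method": "servo_tool", "body": {"offset": [[0.1,0.02,0],[0.16,0.028,0],[0.17,0.03,0.02],[0.17,0.03,0.02],[0.17,0.03,0.02],[0.13,0.02,0.02],[0.07,0.01,0],[0,0,0]], "turn": [[0,0,0],[0,0,0],[0,0,0],[0,0,0],[0,0,0],[0,0,0],[0,0,0],[0,0,0]]}}

```text
t: 12.95
tool_pos: [0.6121, -0.0893, 0.2637]
ee_rot: [-3.141, 0.002, 0.349]
wrist_force: [-0.3, -0.4, -0.9]
gripper_width: 0.0467
```

```bash
python3 go.py b48:.198 
```

```text
t 12.9 b48 0.198 offset units total [0.024 0.013 0.438] turn [-0.001  0.003 -0.01 ] F [-0.3 -0.4 -0.9]
```

Call:
{"method": "servo_tool", "body": {"offset": [[0.024,0.01,0.05],[0,0,0.09],[0,0,0.09],[0,0,0.09],[0,0,0.07],[0,0,0.03],[0,0,0],[0,0,0]], "turn": [[0,0,0],[0,0,0],[0,0,0],[0,0,0],[0,0,0],[0,0,0],[0,0,0],[0,0,0]]}}

```text
t: 13.75
tool_pos: [0.6121, -0.0899, 0.1913]
ee_rot: [-3.137, 0.008, 0.348]
wrist_force: [0.4, 0.1, -1.1]
gripper_width: 0.0471
```

```bash
python3 go.py b48:.1886 
```

```text
t 13.8 b48 0.1886 offset units total [0.024 0.01  0.018] turn [-0.006  0.011 -0.011] F [ 0.4  0.1 -1.1]
```

Call:
{"method": "servo_tool", "body": {"offset": [[0.02,0.005,0.012],[0,0,0.0],[0,0,0.006],[0,0,0]], "turn": [[-0.004,0.01,0],[0,0,0],[0,0,0],[0,0,0]]}}

```text
t: 14.15
tool_pos: [0.6166, -0.0898, 0.1907]
ee_rot: [3.14, -0.004, 0.348]
wrist_force: [0.1, 0.5, -0.3]
gripper_width: 0.0468
```

```bash
python3 go.py b48:.1886 
```

```text
t 14.2 b48 0.1886 offset units total [-0.004  0.     0.014] turn [ 0.001 -0.005 -0.011] F [ 0.1  0.5 -0.3]
```

Next: one last 2 mm step down, release to about 64 mm, and retreat.

Call:
{"method": "servo_tool", "body": {"offset": [[0,0,0.014],[0,0,0.0],[0,0,0]], "turn": [[0,0,0],[0,0,0],[0,0,0]]}}

```text
t: 14.45
tool_pos: [0.6169, -0.0898, 0.189]
ee_rot: [3.14, -0.004, 0.348]
wrist_force: [0.2, -0.1, -1.6]
gripper_width: 0.0468
```

Call:
{"method": "servo_tool", "body": {"offset": [[0,0,0],[0,0,0],[0,0,0],[0,0,0],[0,0,0],[0,0,0]], "turn": [[0,0,0],[0,0,0],[0,0,0],[0,0,0],[0,0,0],[0,0,0]], "gripper": -0.6}}

```text
t: 15.05
tool_pos: [0.6171, -0.0899, 0.1895]
ee_rot: [3.139, -0.005, 0.348]
wrist_force: [-0.3, -0.7, -0.1]
gripper_width: 0.0687
```

Call:
{"method": "servo_tool", "body": {"offset": [[0,0,-0.05],[0,0,-0.1],[0,0,-0.12],[0,0,-0.15],[0,0,-0.15],[0,0,-0.15],[0,0,-0.05],[0,0,0]], "turn": [[0,0,0],[0,0,0],[0,0,0],[0,0,0],[0,0,0],[0,0,0],[0,0,0],[0,0,0]]}}

```text
t: 15.85
tool_pos: [0.6166, -0.0899, 0.3171]
ee_rot: [3.137, -0.009, 0.348]
wrist_force: [-0.5, 0.4, 0.4]
gripper_width: 0.0684
```

```bash
python3 go.py p68:.29; python3 wr.py .616 -.090 .055
```

```text
t 15.8 p68 0.29 offset units total [-0.391 -1.577  0.17 ] turn [ 0.006 -0.011 -0.011] F [-0.5  0.4  0.4]
crown 0.6168 -0.0889 d 0.0482 h 0.0546 n 2231
```

The 48 mm piston is placed too. On to the 68.

Call:
{"method": "servo_tool", "body": {"offset": [[-0.04,-0.16,0],[-0.06,-0.24,0.02],[-0.06,-0.25,0.03],[-0.06,-0.25,0.03],[-0.06,-0.25,0.03],[-0.06,-0.2,0.03],[-0.03,-0.12,0.02],[-0.01,-0.05,0]], "turn": [[0,-0.01,-0.01],[0,0,0],[0,0,0],[0,0,0],[0,0,0],[0,0,0],[0,0,0],[0,0,0]], "gripper": -1}}

```text
t: 16.7
tool_pos: [0.4753, 0.1087, 0.2798]
ee_rot: [3.142, 0.013, 0.353]
wrist_force: [0.2, 0.2, 0.6]
gripper_width: 0.0853
```

Call:
{"method": "servo_tool", "body": {"offset": [[0,0,0],[0,0,0]], "turn": [[0,0,0],[0,0,0]]}}

```text
t: 16.9
tool_pos: [0.4747, 0.1089, 0.2785]
ee_rot: [-3.141, 0.016, 0.354]
wrist_force: [1.1, -0.2, 0.0]
gripper_width: 0.0853
```

```bash
python3 go.py p68:.22; python3 wr.py .481 .1125 .064
```

```text
t 16.9 p68 0.22 offset units total [ 0.054 -0.008  0.389] turn [-0.     0.02  -0.003] F [ 1.1 -0.2  0. ]
crown 0.4797 0.1148 d 0.0685 h 0.0637 n 7011
```

View pics/last.png

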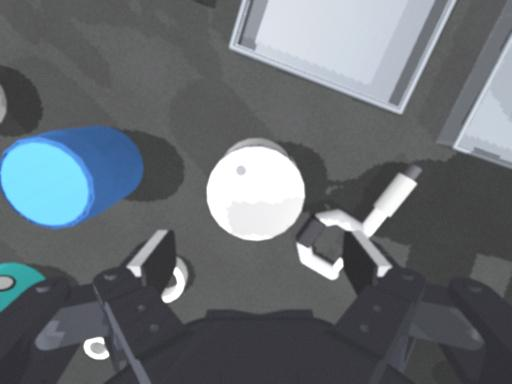

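```bash
sed -i 's/p68=(.481,.1125)/p68=(.4797,.1145)/' go.py; python3 - <<'E'
from h import *
W=cloud(get_image("wrist"));c=np.array([.4797,.1145])
for yaw in (.357,.5,.65,.8):
    X=np.array([np.cos(yaw),np.sin(yaw)]);Y=np.array([np.sin(yaw),-np.cos(yaw)])
    m=(W[...,2]>.007)&(W[...,2]<.022)&(np.hypot(W[...,0]-c[0],W[...,1]-c[1])<.12)&(W[...,1]<.075)&(W[...,0]<.53)
    P=W[m][:,:2]-c;L=np.stack([P@X,P@Y],1)
    d=np.hypot(np.maximum(np.abs(L[:,0])-.011,0),np.maximum(np.abs(L[:,1]-.05)-.008,0))
    k=np.argsort(d)[5];print(yaw,len(P),d[k].round(4),L[k].round(3))
E
python3 go.py p68:.191
```

```text
0.357 2436 0.0227 [-0.033  0.063]
0.5 2436 0.0306 [-0.042  0.06 ]
0.65 2436 0.0384 [-0.049  0.039]
0.8 2436 0.0449 [-0.056  0.038]
t 17.0 p68 0.191 offset units total [ 0.051 -0.026  0.584] turn [-0.     0.019 -0.004] F [ 0.2  0.5 -0.5]
```

The fingers clear the micrometer by 23 mm. I'll correct the position first, then go down.

Call:
{"method": "servo_tool", "body": {"offset": [[0.051,-0.026,0.05],[0,0,0.08],[0,0,0.08],[0,0,0.03],[0,0,0],[0,0,0]], "turn": [[0,0.019,0],[0,0,0],[0,0,0],[0,0,0],[0,0,0],[0,0,0]]}}

```text
t: 17.6
tool_pos: [0.4826, 0.1115, 0.2403]
ee_rot: [3.141, 0.001, 0.349]
wrist_force: [-0.2, 0.9, -0.4]
gripper_width: 0.0856
```

```bash
python3 go.py p68:.191
```

```text
t 17.6 p68 0.191 offset units total [-0.011 -0.026  0.328] turn [ 0.001  0.001 -0.01 ] F [-0.2  0.9 -0.4]
```

Call:
{"method": "servo_tool", "body": {"offset": [[-0.011,-0.026,0.0],[0,0,0.06],[0,0,0.08],[0,0,0.08],[0,0,0.06],[0,0,0.02],[0,0,0],[0,0,0]], "turn": [[0,0,0],[0,0,0],[0,0,0],[0,0,0],[0,0,0],[0,0,0],[0,0,0],[0,0,0]]}}

```text
t: 18.4
tool_pos: [0.4791, 0.1149, 0.1911]
ee_rot: [3.141, 0.002, 0.349]
wrist_force: [-0.5, 0.8, -0.4]
gripper_width: 0.0855
```

```bash
python3 go.py p68:.191
```

```text
t 18.4 p68 0.191 offset units total [0.003 0.004 0.001] turn [ 0.001  0.002 -0.01 ] F [-0.5  0.8 -0.4]
```

Call:
{"method": "servo_tool", "body": {"offset": [[0,0,0],[0,0,0],[0,0,0],[0,0,0],[0,0,0],[0,0,0],[0,0,0],[0,0,0]], "turn": [[0,0,0],[0,0,0],[0,0,0],[0,0,0],[0,0,0],[0,0,0],[0,0,0],[0,0,0]], "gripper": 1}}

```text
t: 19.2
tool_pos: [0.4793, 0.1149, 0.1919]
ee_rot: [3.141, 0.001, 0.349]
wrist_force: [0.4, 0.8, -1.8]
gripper_width: 0.067
```

Call:
{"method": "servo_tool", "body": {"offset": [[0,0,-0.05],[0,0,-0.09],[0,0,-0.12],[0,0,-0.12],[0,0,-0.12],[0,0,-0.08],[0,0,0]], "turn": [[0,0,0],[0,0,0],[0,0,0],[0,0,0],[0,0,0],[0,0,0],[0,0,0]]}}

```text
t: 19.9
tool_pos: [0.4793, 0.115, 0.2874]
ee_rot: [3.14, -0.001, 0.349]
wrist_force: [0.6, 1.0, -2.0]
gripper_width: 0.0666
```

```bash
python3 go.py b68:.27 
```

```text
t 19.9 b68 0.27 offset units total [0.859 0.43  0.117] turn [ 0.002 -0.001 -0.01 ] F [ 0.6  1.  -2. ]
```

Call:
{"method": "servo_tool", "body": {"offset": [[0.08,0.04,0],[0.14,0.07,0],[0.15,0.075,0.02],[0.15,0.075,0.03],[0.15,0.075,0.03],[0.11,0.055,0.02],[0.06,0.03,0],[0,0,0]], "turn": [[0,0,0],[0,0,0],[0,0,0],[0,0,0],[0,0,0],[0,0,0],[0,0,0],[0,0,0]]}}

```text
t: 20.7
tool_pos: [0.6227, 0.0983, 0.2674]
ee_rot: [-3.142, 0.003, 0.35]
wrist_force: [-0.2, -0.1, -2.4]
gripper_width: 0.0668
```

```bash
python3 go.py b68:.205 
```

```text
t 20.7 b68 0.205 offset units total [ 0.001 -0.002  0.416] turn [-0.     0.004 -0.009] F [-0.2 -0.1 -2.4]
```

Call:
{"method": "servo_tool", "body": {"offset": [[0.01,0,0.05],[0,0,0.09],[0,0,0.09],[0,0,0.08],[0,0,0.05],[0,0,0.03],[0,0,0],[0,0,0]], "turn": [[0,0,0],[0,0,0],[0,0,0],[0,0,0],[0,0,0],[0,0,0],[0,0,0],[0,0,0]]}}

```text
t: 21.5
tool_pos: [0.62, 0.0993, 0.2001]
ee_rot: [-3.139, 0.01, 0.351]
wrist_force: [0.5, -0.1, -1.9]
gripper_width: 0.0671
```

```bash
python3 go.py b68:.1949 
```

```text
t 21.5 b68 0.1949 offset units total [0.014 0.011 0.035] turn [-0.003  0.013 -0.008] F [ 0.5 -0.1 -1.9]
```

Call:
{"method": "servo_tool", "body": {"offset": [[0.012,0.008,0.018],[0,0,0.0],[0,0,0.012],[0,0,0]], "turn": [[-0.002,0.012,0],[0,0,0],[0,0,0],[0,0,0]]}}

```text
t: 21.9
tool_pos: [0.6234, 0.0988, 0.1974]
ee_rot: [3.141, -0.004, 0.351]
wrist_force: [-0.2, -0.2, -2.0]
gripper_width: 0.0666
```

```bash
python3 go.py b68:.1949 
```

```text
t 21.9 b68 0.1949 offset units total [-0.006 -0.     0.017] turn [ 0.001 -0.005 -0.008] F [-0.2 -0.2 -2. ]
```

Call:
{"method": "servo_tool", "body": {"offset": [[0,0,0.017],[0,0,0.0],[0,0,0]], "turn": [[0,0,0],[0,0,0],[0,0,0]]}}

```text
t: 22.2
tool_pos: [0.6238, 0.0988, 0.1955]
ee_rot: [3.141, -0.005, 0.351]
wrist_force: [-0.4, 0.3, -3.0]
gripper_width: 0.0668
```

Call:
{"method": "servo_tool", "body": {"offset": [[0,0,0],[0,0,0],[0,0,0],[0,0,0],[0,0,0],[0,0,0]], "turn": [[0,0,0],[0,0,0],[0,0,0],[0,0,0],[0,0,0],[0,0,0]], "gripper": -0.95}}

```text
t: 22.8
tool_pos: [0.6247, 0.0989, 0.1971]
ee_rot: [3.14, -0.008, 0.351]
wrist_force: [-0.4, -0.4, -0.2]
gripper_width: 0.0832
```

Call:
{"method": "servo_tool", "body": {"offset": [[0,0,-0.05],[0,0,-0.1],[0,0,-0.12],[0,0,-0.15],[0,0,-0.15],[0,0,-0.15],[0,0,-0.05],[0,0,0]], "turn": [[0,0,0],[0,0,0],[0,0,0],[0,0,0],[0,0,0],[0,0,0],[0,0,0],[0,0,0]]}}

```text
t: 23.6
tool_pos: [0.6239, 0.0988, 0.3246]
ee_rot: [3.139, -0.012, 0.351]
wrist_force: [-0.1, -0.2, -0.2]
gripper_width: 0.0837
```

```bash
python3 go.py p58:.29; python3 wr.py .6225 .0985 .067
```

```text
t 23.6 p58 0.29 offset units total [-0.427 -2.     0.22 ] turn [ 0.004 -0.015 -0.008] F [-0.1 -0.2 -0.2]
crown 0.6251 0.1001 d 0.0686 h 0.0667 n 4676
```

The 68 mm piston stands in its bay at (.625,.100). Next is the 58.

Call:
{"method": "servo_tool", "body": {"offset": [[-0.04,-0.2,0],[-0.065,-0.3,0.02],[-0.065,-0.31,0.04],[-0.065,-0.31,0.04],[-0.065,-0.31,0.04],[-0.065,-0.29,0.04],[-0.03,-0.16,0.02],[-0.015,-0.07,0]], "turn": [[0,-0.01,-0.008],[0,0,0],[0,0,0],[0,0,0],[0,0,0],[0,0,0],[0,0,0],[0,0,0]], "gripper": -1}}

```text
t: 24.45
tool_pos: [0.4565, 0.3561, 0.2807]
ee_rot: [3.137, 0.01, 0.351]
wrist_force: [0.6, 0.5, 0.1]
gripper_width: 0.0855
```

Call:
{"method": "servo_tool", "body": {"offset": [[0,0,0],[0,0,0]], "turn": [[0,0,0],[0,0,0]]}}

```text
t: 24.65
tool_pos: [0.4556, 0.3561, 0.2788]
ee_rot: [3.135, 0.013, 0.354]
wrist_force: [-0.1, -1.5, -0.5]
gripper_width: 0.0855
```

```bash
python3 go.py p58:.24; python3 wr.py .461 .3585 .058
```

```text
t 24.6 p58 0.24 offset units total [ 0.042 -0.004  0.258] turn [ 0.008  0.017 -0.004] F [-0.1 -1.5 -0.5]
crown 0.4604 0.3621 d 0.0585 h 0.0577 n 4777
```

View pics/last.png

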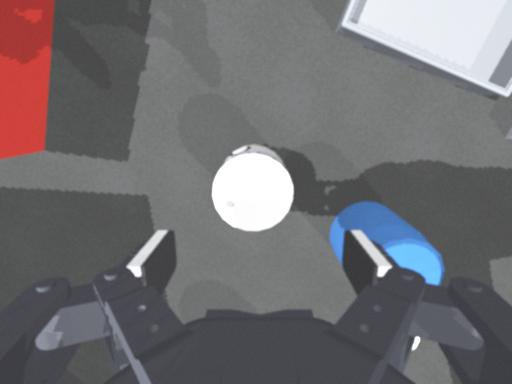

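The wrist view shows the 58 mm piston at (253,190). The blue drum at (390,240) clears the finger by more than 30 mm.

```bash
sed -i 's/p58=(.461,.3585)/p58=(.4604,.3615)/' go.py; python3 go.py p58:.188
```

```text
t 24.7 p58 0.188 offset units total [ 0.049 -0.028  0.605] turn [ 0.008  0.017 -0.005] F [ 0.3  0.2 -0.1]
```

Call:
{"method": "servo_tool", "body": {"offset": [[0.049,-0.028,0.05],[0,0,0.08],[0,0,0.08],[0,0,0.06],[0,0,0.02],[0,0,0],[0,0,0]], "turn": [[0.008,0.017,0],[0,0,0],[0,0,0],[0,0,0],[0,0,0],[0,0,0],[0,0,0]]}}

```text
t: 25.4
tool_pos: [0.4646, 0.3587, 0.2302]
ee_rot: [3.141, -0.0, 0.347]
wrist_force: [0.8, -0.1, 0.2]
gripper_width: 0.0855
```

```bash
python3 go.py p58:.188
```

```text
t 25.4 p58 0.188 offset units total [-0.02  -0.027  0.281] turn [ 0.001 -0.    -0.013] F [ 0.8 -0.1  0.2]
```

Call:
{"method": "servo_tool", "body": {"offset": [[-0.02,-0.026,0.0],[0,0,0.05],[0,0,0.07],[0,0,0.07],[0,0,0.05],[0,0,0.02],[0,0,0],[0,0,0]], "turn": [[0,0,0],[0,0,0],[0,0,0],[0,0,0],[0,0,0],[0,0,0],[0,0,0],[0,0,0]]}}

```text
t: 26.2
tool_pos: [0.4599, 0.362, 0.1882]
ee_rot: [3.141, -0.001, 0.347]
wrist_force: [-0.3, 0.1, -0.7]
gripper_width: 0.0851
```

```bash
python3 go.py p58:.188
```

```text
t 26.2 p58 0.188 offset units total [0.002 0.004 0.001] turn [ 0.    -0.001 -0.012] F [-0.3  0.1 -0.7]
```

Call:
{"method": "servo_tool", "body": {"offset": [[0,0,0],[0,0,0],[0,0,0],[0,0,0],[0,0,0],[0,0,0],[0,0,0],[0,0,0]], "turn": [[0,0,0],[0,0,0],[0,0,0],[0,0,0],[0,0,0],[0,0,0],[0,0,0],[0,0,0]], "gripper": 1}}

```text
t: 27.0
tool_pos: [0.4604, 0.3622, 0.1892]
ee_rot: [-3.142, -0.003, 0.347]
wrist_force: [0.6, 0.4, -0.8]
gripper_width: 0.057
```

Call:
{"method": "servo_tool", "body": {"offset": [[0,0,-0.05],[0,0,-0.09],[0,0,-0.12],[0,0,-0.12],[0,0,-0.12],[0,0,-0.08],[0,0,0]], "turn": [[0,0,0],[0,0,0],[0,0,0],[0,0,0],[0,0,0],[0,0,0],[0,0,0]]}}

```text
t: 27.7
tool_pos: [0.4603, 0.3622, 0.285]
ee_rot: [-3.141, -0.005, 0.347]
wrist_force: [0.8, -0.2, -1.8]
gripper_width: 0.0568
```

```bash
python3 go.py b58:.27 
```

```text
t 27.7 b58 0.27 offset units total [0.957 0.972 0.104] turn [-0.001 -0.006 -0.012] F [ 0.8 -0.2 -1.8]
```

Call:
{"method": "servo_tool", "body": {"offset": [[0.09,0.09,0],[0.16,0.165,0],[0.17,0.175,0.02],[0.17,0.175,0.03],[0.16,0.165,0.03],[0.12,0.12,0.02],[0.06,0.06,0],[0,0,0]], "turn": [[0,0,0],[0,0,0],[0,0,0],[0,0,0],[0,0,0],[0,0,0],[0,0,0],[0,0,0]]}}

```text
t: 28.5
tool_pos: [0.6497, 0.2675, 0.2633]
ee_rot: [3.141, 0.0, 0.348]
wrist_force: [0.5, -0.7, -1.3]
gripper_width: 0.0566
```

```bash
python3 go.py b58:.202 
```

```text
t 28.5 b58 0.202 offset units total [-0.014 -0.052  0.409] turn [ 0.001  0.    -0.011] F [ 0.5 -0.7 -1.3]
```

Call:
{"method": "servo_tool", "body": {"offset": [[-0.008,-0.05,0.03],[0,0,0.09],[0,0,0.09],[0,0,0.08],[0,0,0.06],[0,0,0.04],[0,0,0],[0,0,0]], "turn": [[0,0,0],[0,0,0],[0,0,0],[0,0,0],[0,0,0],[0,0,0],[0,0,0],[0,0,0]]}}

```text
t: 29.3
tool_pos: [0.6416, 0.276, 0.1952]
ee_rot: [3.141, 0.008, 0.351]
wrist_force: [0.0, 0.7, -1.2]
gripper_width: 0.0572
```

```bash
python3 go.py b58:.1922 
```

```text
t 29.3 b58 0.1922 offset units total [0.017 0.02  0.02 ] turn [ 0.     0.01  -0.007] F [ 0.   0.7 -1.2]
```

Call:
{"method": "servo_tool", "body": {"offset": [[0.016,0.015,0.012],[0,0,0.0],[0,0,0.008],[0,0,0]], "turn": [[0,0.01,0],[0,0,0],[0,0,0],[0,0,0]]}}

```text
t: 29.7
tool_pos: [0.646, 0.2746, 0.1943]
ee_rot: [3.141, -0.005, 0.351]
wrist_force: [0.5, -0.6, -1.1]
gripper_width: 0.0567
```

```bash
python3 go.py b58:.1922 
```

```text
t 29.7 b58 0.1922 offset units total [-0.008  0.002  0.014] turn [ 0.    -0.006 -0.008] F [ 0.5 -0.6 -1.1]
```

Call:
{"method": "servo_tool", "body": {"offset": [[-0.004,0,0.013],[0,0,0.0],[0,0,0]], "turn": [[0,0,0],[0,0,0],[0,0,0]]}}

```text
t: 30.0
tool_pos: [0.6457, 0.2744, 0.1929]
ee_rot: [3.141, -0.006, 0.351]
wrist_force: [0.2, -0.7, -1.6]
gripper_width: 0.057
```

Call:
{"method": "servo_tool", "body": {"offset": [[0,0,0],[0,0,0],[0,0,0],[0,0,0],[0,0,0],[0,0,0]], "turn": [[0,0,0],[0,0,0],[0,0,0],[0,0,0],[0,0,0],[0,0,0]], "gripper": -0.8}}

```text
t: 30.6
tool_pos: [0.6462, 0.2747, 0.194]
ee_rot: [3.141, -0.008, 0.351]
wrist_force: [0.6, 0.4, 0.4]
gripper_width: 0.0768
```

Call:
{"method": "servo_tool", "body": {"offset": [[0,0,-0.05],[0,0,-0.1],[0,0,-0.12],[0,0,-0.15],[0,0,-0.15],[0,0,-0.15],[0,0,-0.05],[0,0,0]], "turn": [[0,0,0],[0,0,0],[0,0,0],[0,0,0],[0,0,0],[0,0,0],[0,0,0],[0,0,0]]}}

```text
t: 31.4
tool_pos: [0.6458, 0.2746, 0.3246]
ee_rot: [3.141, -0.015, 0.351]
wrist_force: [-0.3, 1.2, -0.1]
gripper_width: 0.0766
```

Call:
{"method": "servo_tool", "body": {"offset": [[-0.1,0,-0.05],[-0.2,0,-0.05],[-0.2,0,-0.05],[-0.2,0,0],[-0.2,0,0],[-0.15,0,0],[-0.05,0,0],[0,0,0]], "turn": [[0,0,0],[0,0,0],[0,0,0],[0,0,0],[0,0,0],[0,0,0],[0,0,0],[0,0,0]]}}

```text
t: 32.2
tool_pos: [0.4836, 0.2151, 0.3396]
ee_rot: [3.141, -0.01, 0.351]
wrist_force: [0.8, -0.3, 0.4]
gripper_width: 0.0767
```

```bash
for a in ".643 -.265 .047" ".616 -.09 .055" ".645 .274 .061" ".6225 .0985 .067"; do python3 wr.py $a scene; done; python3 -c "
import cv2
a=cv2.imread('pics/last.png')[120:350,190:450];cv2.imwrite('pics/end.png',cv2.resize(a,None,fx=2.5,fy=2.5))"
```

```text
crown 0.6437 -0.2647 d 0.0394 h 0.0465 n 231
crown 0.6177 -0.0903 d 0.0491 h 0.0550 n 234
crown 0.6480 0.2749 d 0.0606 h 0.0615 n 194
crown 0.6250 0.0990 d 0.0710 h 0.0673 n 327
```

View pics/end.png

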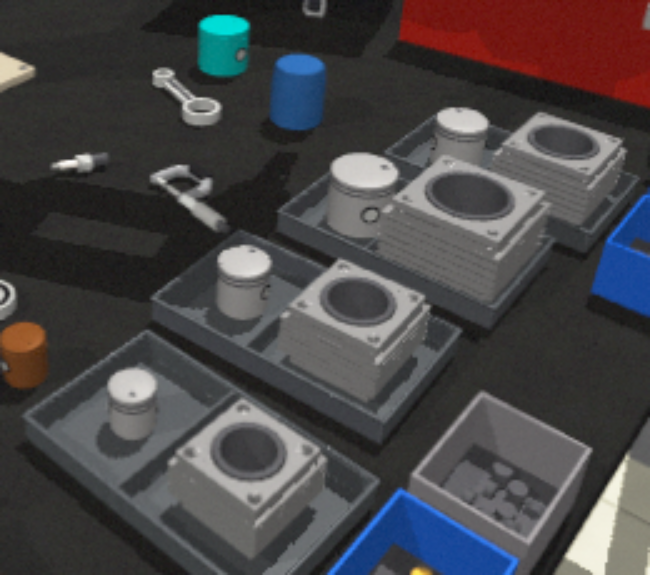

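All four pistons stand crown up in their bays, at crop (132,400), (243,280), (363,195) and (460,140). The micrometer at (190,195) looks undisturbed and the arm is clear of everything.

```bash
python3 -c "
from station import ticket
print(ticket.hand_in())"
```

```text
the job is handed in; nothing more can be done
None
```

I put all four pistons (38, 48, 58 and 68 mm) crown up in the front compartment of the tray with their matching barrel. I handed the job in at about 32 s of the 109 s allowed; it gives no verdict.

- **Position:** in the last scene-camera check, every crown was within about 3 mm of its measured bay centre, against a tightest limit of 17 mm.
- **Height and tilt:** crown heights were within about 0.5 mm of piston height plus the 3 mm floor, so the pistons stand on the floor. I judged upright by eye in the last picture and did not measure tilt.
- **Setting down:** each piston was lowered to within about 1 mm of the floor by the arm's height readings before release.
- **Micrometer:** I didn't touch it and it looks unmoved in the last picture. I did not re-measure its position.
- **Arm:** it ended clear of everything. Wrist forces read between moves stayed at a few newtons.

No check failed or disagreed.

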